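# Feed a piston into the star-wheel height checker

### The arm

A 7-joint arm with a two-finger parallel gripper is mounted at the origin on the work surface. World frame = base frame: x ahead of the robot, y to its left, z up, the work surface at z = 0. Lengths are in mm, angles in rad, forces in N, time in s.
With the tool pointing down it reaches from about 400 to 850 mm from the base axis. Payload 4.5 kg.
Tool frame: the origin (TCP) lies at the very end of the fingers, on their centre line; the grasp point (between the pads) lies 19 mm behind it; z points along the fingers, y is the direction in which the jaws open and shut (so a half turn about z gives the same grasp; the last joint's range is limited). The gripper opens to 88 mm and grips with 3 to 60 N. Pads are 18 mm wide; open, the fingers measure 123 mm over their backs; the gripper's body (75 mm by 187 mm) begins 45 mm behind the grasp point.
Start: joints at [1.153, 0.689, -0.195, 1.565, 0.157, 0.902, -0.215], TCP at [272.897, -562.3, 238.743] pointing down, gripper open.
Joint ranges: [-3.01, 3.01], [-0.46, 2.08], [-1.47, 1.51], [0.13, 2.56], [-1, 4.14], [0.04, 2.09], [-2.66, 2.66]. Speed limits (rad/s): [2.57, 2.57, 3.14, 3.14, 3.14, 3.14, 3.14].

### API

Orientations are given as [roll, pitch, yaw] about the fixed x, y, z axes, in that order (R = Rz(yaw) Ry(pitch) Rx(roll)).
In Python, from station import reach, movel, move_joints, grip, hold, solve_ik, read_camera, MotionError, finish_job, current_time, current_qpos, current_joint_vel, current_joint_efforts, current_tool_pos, current_orientation, current_wrist_force, current_wrist_torque, current_finger_gap gives the robot as it stands. The module is installed in compiled form; this text tells all that it offers. Calls block until the motion is done:
- reach(position, orientation): joint-space move of the TCP to a pose.
- movel(position, velocity=150, frame=None): straight line of the TCP; frame=None keeps the orientation; velocity is the mean speed in mm/s.
- move_joints(angles): joint-space move.
- grip(opening): opening from 0.0 (shut) to 1.0 (fully open); the grip force is fixed at half the most; returns when the fingers have stopped.
- hold(seconds).
- solve_ik(position, orientation): joint angles nearest the present ones, or None.
- read_camera(name): name is "side" or "top" or "wrist"; returns a dict with "pixels" (480x640x3 uint8, red, green, blue), "vertical_fov" (degrees; the focal length in pixels is half the picture's height over the tangent of half this angle, whatever the lens; pixels are square), "cx", "cy" (the principal point, pixels), "pose" (4x4, takes a point from camera to world coordinates); the wrist camera has in their place "hand_eye" (4x4, takes a point from camera to tool coordinates, whose origin is the TCP and whose axes are the flange's). Camera axes: x right, y down, z forward; pixel columns grow to the right and rows downward; lengths in mm; the calibration is good to about 2 mm. The wrist camera is an equidistant fisheye: a pixel r from the principal point sees the ray r / f radians off the axis. A picture is of the moment at which its call begins: read the wrist's pose just before it. There is no depth.
A pose or a line that the arm cannot do raises MotionError and nothing moves.
- finish_job(): hands the job in, once; it reports no verdict.
Readings, each from a call of its own:
- current_time(): time.
- current_qpos(): joint angles.
- current_joint_vel(): joint speeds.
- current_joint_efforts(): joint torques, N m.
- current_tool_pos(): TCP position.
- current_orientation(): TCP orientation.
- current_wrist_force(): force on the tool from outside, world axes, zero at the start.
- current_wrist_torque(): the same for the moment, N m.
- current_finger_gap(): opening from 0.0 (shut) to 1.0 (fully open).
Only numpy, scipy, OpenCV 4.12 (cv2) and the standard library are available. Lean on these libraries where they do the work, as an engineer would, in place of code of your own. Each camera call takes 0.05 s, during which the arm holds its last target. There are 200 camera calls.

### The job

Slide the loose piston from the loading table down the lane, past its spring catches, and press it firmly home against the stop screw in the star wheel's empty pocket, until you feel it seat but without ramming it. Then turn the star wheel one click clockwise (seen from above) by a spoke of its hub, so that the piston comes to rest upright under the dial gauge and the gauge's spindle stands on its crown. Keep the arm off the dial gauge, do not turn the wheel past that click or backwards, keep the other piston in its pocket, and leave the waiting pistons and the other things on the bench alone.

Things in the scene. Friction and masses are not known exactly. Their poses are not given: they have to be found in the camera images.
- checker: Star-wheel piston checker, fixed to the bench, new place and yaw each time. Origin on the bench under the wheel's vertical axis; z up; +y runs from that axis out along the lane's middle to the loading table; +x is the side away from the robot. Red casting with steel bed, bed top 30 mm above the bench. A fence (inner radius 148 mm, 26 mm high) runs from the lane clockwise round the +x side.
- lane_entry (a point): Middle of the lane's entry on the bed, 218 mm from the wheel's axis. The lane leads along the checker's -y to the wheel: 85 mm wide, rails 9 mm thick and 26 mm high, ending 143 mm (+x rail) and 122 mm (-x rail) from the axis. Slanted rails widen it from 85 mm at the entry to 200 mm at y = 275 mm.
- star_wheel: Blue six-pocket star wheel, 256 mm over its tips, from 10 to 26 mm above the bed. Origin on its axis at the bed. U pockets 84.5 mm wide, every 60 degrees; one faces the lane. Brass stop screw in each pocket's back, 18 mm above the bed, rigid, set by hand: a piston on the loading pocket's stop has its axis 100 to 105 mm from the wheel's axis, unknown beforehand, to be felt.
- indexer (a joint): Angle of hub and star wheel, rad: 0 at the start, growing clockwise seen from above. Clicks are 1.047 rad apart, held by a spring detent. Turning takes about 4 to 9 N at 70 mm from the axis, most at the beginning; past about 0.7 rad the wheel springs on to the next click by itself, and stays there when let go.
- spoke (a point): Point on one of the hub's three level steel spokes (bars 12 mm thick, 120 degrees apart, each with a red 24 mm ball centred 88 mm from the axis): 70 mm from the axis, middle of the bar, 102 mm above the bench. At the start it lies towards the checker's (-0.5, -0.87); the other spokes point to (-0.5, 0.87) and +x. The hub is 40 mm thick, its top 116 mm above the bench.
- piston: The aluminium piston to be checked: 82 mm in diameter, 52 mm high, 0.2 to 0.4 kg, standing crown up alone on the loading table, too wide to grasp. Origin at the centre of its underside. Pushed only above the height of the catches and stop screw (18 mm over the bed) it rocks: push with the fingertips lower, about 10 mm over the bed.
- gauge_spot (a point): Point on the bed under the dial gauge's spindle, 100 mm from the wheel's axis, 60 degrees clockwise from the lane. The spindle's tip hangs 50 mm above the bed when free; the 58 mm dial's centre is 135 mm above the bed.
- spindle (a joint): Lift of the gauge's spindle, m: 0 hanging free, about 0.0022 standing on a piston's crown; weak spring (under 1 N).
- gauge: Dial gauge with its arm and steel column (top 248 mm above the bench) on the checker; same origin and axes as the checker.
- checked_piston: Piston already checked, like the other, standing in the star wheel's pocket 120 degrees clockwise from the lane; it rides on with the wheel. Origin at the centre of its underside.
- last_spot (a point): Point on the bed 100 mm from the wheel's axis, opposite the lane: where the checked piston comes to stand after one click.
- waiting_1: A waiting piston (82 mm by 52 mm high) in the black divided tray left of the machine. Origin at its underside.
- waiting_2: Another waiting piston in the same tray. Origin at its underside.
- screwdriver: Red-handled screwdriver, 220 mm, lying right of the machine.
- spanner: Steel spanner, 200 mm, lying right of the machine.
- con_rod: Steel connecting rod, 190 mm, lying at the right edge.
- loading_table (a point): Middle of the flat loading table on the bed, 340 mm from the wheel's axis along the checker's +y; the table is 235 mm wide, reaches out to y = 405 mm, open at that end, with side lips 12 mm high.
- lane_catches (a point): Point in the lane's middle, 152 mm from the wheel's axis, 18 mm above the bed, between two sprung ball catches that stick 3.5 mm into the lane from both rails. The piston meets them when its axis is about 169 mm from the wheel's axis and takes about 5 to 12 N to push through; inside 135 mm they have let it pass. That is not yet home.
There are look-alikes about, which are no part of the job. What is shaped like the checked_piston but pink is not meant. What is shaped like the piston but orange is not meant.

How it is judged:
By the outcome, as a careful person would: the job done as asked, in the order asked, and still so for the second after the job is handed in, with the robot touching nothing.
It also fails if it takes over 59 s, if anything falls off the work surface, if the arm or the gripper's body presses on something with over 40 N, if the wrist force passes 120 N, or if a joint passes its speed limit or range.

## Working session

There is one attempt and no reset: what is moved stays moved. The work goes in short steps, each a Python script; the robot and the scene stay as the last script left them, time stands still between calls to the robot, and variables do not carry over. Pictures are saved under pics/ and viewed, about 8 in all and at most 12, crops included, and the job is handed in when it is done.

```bash
mkdir -p pics; ls; python3 - <<'E'
from station import *
import cv2,numpy as np
for n in("top","side"):
    c=read_camera(n); cv2.imwrite(f"pics/{n}0.png",c["pixels"][:,:,::-1]); print(n,c["vertical_fov"],c["cx"],c["cy"],np.round(c["pose"],3).tolist())
print(current_time(),current_tool_pos(),current_orientation())
E
```

```text
pics
top 48.50496020560915 312.8365179582251 243.27350760568962 [[-0.006, -0.995, 0.103, 423.542], [-1.0, 0.005, -0.012, -22.353], [0.011, -0.103, -0.995, 1658.018], [0.0, 0.0, 0.0, 1.0]]
side 42.42622675938802 315.14029775013853 234.79314112404134 [[0.953, -0.131, 0.274, 36.226], [-0.303, -0.469, 0.829, -1798.365], [0.02, -0.873, -0.487, 1109.55], [0.0, 0.0, 0.0, 1.0]]
0.1 [ 272.5694878  -561.81697472  237.99004653] [-3.13995923e+00  1.39464320e-04  4.51870139e-01]
```

View pics/top0.png

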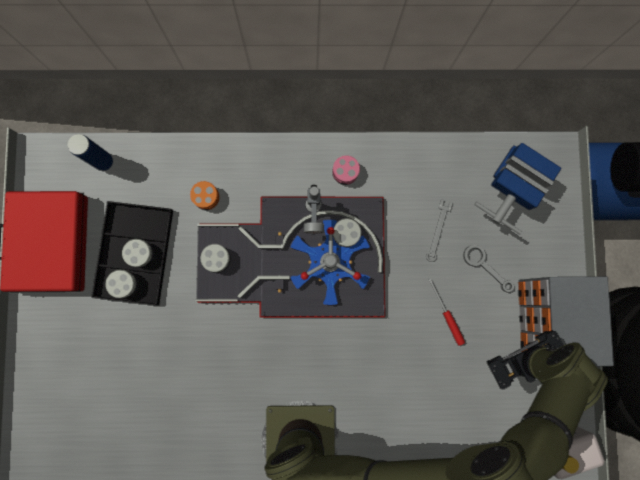

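View pics/side0.png

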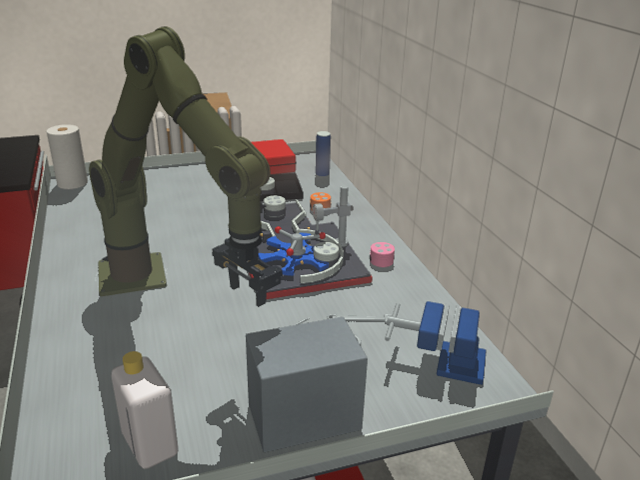

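Top view: piston at about (214,258), hub at (330,261), checked piston at (347,233), gauge near (313,225). The lane runs towards image left, which is about world +y. I'll measure this with masks.

```bash
cat > h.py <<'E'
import numpy as np,cv2
from station import *
def ray(c,u,v,T=None):
    f=240/np.tan(np.radians(c["vertical_fov"]/2)); d=np.array([(u-c["cx"])/f,(v-c["cy"])/f,1.])
    if T is not None:
        r=np.hypot(d[0],d[1]); d=np.array([d[0]/r*np.sin(r),d[1]/r*np.sin(r),np.cos(r)]) if r>1e-9 else np.array([0,0,1.])
    P=np.array(c["pose"]) if T is None else T
    return P[:3,3],P[:3,:3]@(d/np.linalg.norm(d))
def onz(c,u,v,z,T=None):
    o,d=ray(c,u,v,T); return o+d*(z-o[2])/d[2]
def tri(a,b):
    (o1,d1),(o2,d2)=a,b; t=np.linalg.lstsq(np.c_[d1,-d2],o2-o1,rcond=None)[0]
    p,q=o1+d1*t[0],o2+d2*t[1]; return (p+q)/2,np.linalg.norm(p-q)
def blobs(m,amin,amax):
    n,l,s,ce=cv2.connectedComponentsWithStats(m.astype(np.uint8),connectivity=8)
    return [(int(s[i,4]),*np.round(ce[i],1),*s[i,2:4]) for i in range(1,n) if amin<=s[i,4]<=amax]
def wristT(c):
    from scipy.spatial.transform import Rotation as R
    T=np.eye(4);T[:3,:3]=R.from_euler('xyz',current_orientation()).as_matrix();T[:3,3]=current_tool_pos();return T
E
python3 - <<'E'
from h import *
for n,(x0,x1,y0,y1) in(("top",(195,385,180,320)),("side",(250,350,170,290))):
    c=read_camera(n);h=cv2.cvtColor(c["pixels"],cv2.COLOR_RGB2HSV).astype(int);H,S,V=[h[:,:,i] for i in range(3)]
    w=np.zeros(H.shape,bool);w[y0:y1,x0:x1]=1
    red=w&((H<6)|(H>174))&(S>150)&(V>60); blue=w&(H>100)&(H<125)&(S>130)&(V>50)
    grey=w&(S<40)&(V>140)
    print(n)
    for nm,m,a in(("red",red,(4,200)),("blue",blue,(100,9999)),("white",grey,(60,1200))):
        for b in blobs(m,*a):
            print(nm,b,[np.round(onz(c,b[1],b[2],z)[:2]).tolist() for z in (46,82,102)])
E
```

```text
top
red (31, np.float64(330.4), np.float64(230.5), np.int32(6), np.int32(6)) [[630.0, -95.0], [625.0, -94.0], [622.0, -93.0]]
red (34, np.float64(304.1), np.float64(275.0), np.int32(7), np.int32(7)) [[494.0, -15.0], [493.0, -15.0], [492.0, -15.0]]
red (36, np.float64(356.6), np.float64(275.1), np.int32(6), np.int32(7)) [[493.0, -174.0], [492.0, -170.0], [491.0, -168.0]]
red (4, np.float64(250.5), np.float64(301.2), np.int32(4), np.int32(2)) [[417.0, 147.0], [417.0, 143.0], [417.0, 141.0]]
red (4, np.float64(259.8), np.float64(302.8), np.int32(2), np.int32(3)) [[412.0, 119.0], [412.0, 116.0], [412.0, 114.0]]
red (20, np.float64(270.5), np.float64(316.0), np.int32(20), np.int32(1)) [[372.0, 87.0], [373.0, 84.0], [374.0, 83.0]]
red (51, np.float64(307.0), np.float64(316.0), np.int32(51), np.int32(1)) [[371.0, -23.0], [373.0, -23.0], [373.0, -23.0]]
red (8, np.float64(337.5), np.float64(316.0), np.int32(8), np.int32(1)) [[371.0, -114.0], [372.0, -112.0], [373.0, -111.0]]
red (5, np.float64(345.0), np.float64(316.0), np.int32(5), np.int32(1)) [[371.0, -137.0], [372.0, -134.0], [373.0, -13
[... 2333 characters left out ...]
np.int32(40)) [[511.0, -104.0], [495.0, -161.0], [486.0, -193.0]]
white (162, np.float64(274.1), np.float64(200.1), np.int32(21), np.int32(10)) [[564.0, 322.0], [546.0, 250.0], [536.0, 210.0]]
white (150, np.float64(330.8), np.float64(219.1), np.int32(20), np.int32(15)) [[726.0, 111.0], [703.0, 46.0], [690.0, 10.0]]
white (96, np.float64(347.7), np.float64(229.8), np.int32(4), np.int32(28)) [[758.0, 16.0], [734.0, -45.0], [720.0, -79.0]]
white (228, np.float64(326.7), np.float64(248.5), np.int32(25), np.int32(13)) [[643.0, -89.0], [623.0, -147.0], [611.0, -179.0]]
white (106, np.float64(323.1), np.float64(269.3), np.int32(43), np.int32(21)) [[590.0, -211.0], [571.0, -265.0], [561.0, -295.0]]
```

```bash
python3 - <<'E'
from h import *
pi=np.pi
for yaw in(pi/2,-pi/2):
    for p in([450,-100,380],[545,330,200],[545,330,40],[540,60,40],[545,150,330],[500,-160,90],[465,-90,90]):
        q=solve_ik(p,[pi,0,yaw]); print(round(yaw,2),p,None if q is None else np.round(q,2).tolist())
c=read_camera("wrist");print(np.round(c["hand_eye"],3).tolist(),c["vertical_fov"],c["cx"],c["cy"])
c=read_camera("top");print(onz(c,313,190,248),onz(c,313,226,165))
E
```

```text
1.57 [450, -100, 380] [0.55, 0.34, -0.61, 1.8, 0.22, 1.07, -0.14]
1.57 [545, 330, 200] [-0.42, 0.77, -0.37, 1.56, 0.34, 0.88, -0.91]
1.57 [545, 330, 40] [-0.56, 0.97, -0.1, 1.65, 0.16, 0.53, -0.76]
1.57 [540, 60, 40] [-0.09, 0.9, -0.18, 1.94, 0.45, 0.34, -0.63]
1.57 [545, 150, 330] [-0.01, 0.55, -0.58, 1.61, 0.33, 1.08, -0.67]
1.57 [500, -160, 90] [0.38, 0.81, -0.27, 1.98, 0.49, 0.42, -0.26]
1.57 [465, -90, 90] [0.23, 0.77, -0.22, 2.13, 0.56, 0.29, -0.47]
-1.57 [450, -100, 380] [-0.63, 0.58, 1.32, 1.85, -0.61, 1.2, -2.26]
-1.57 [545, 330, 200] [-0.05, 1.04, -1.26, 1.54, 1.01, 1.32, 1.71]
-1.57 [545, 330, 40] [-0.05, 1.3, -1.26, 1.62, 1.3, 1.26, 1.55]
-1.57 [540, 60, 40] [-0.4, 0.94, 0.35, 1.96, -0.83, 0.39, -2.54]
-1.57 [545, 150, 330] [0.29, 0.76, -1.25, 1.6, 0.74, 1.33, 2.08]
-1.57 [500, -160, 90] [0.04, 0.83, 0.31, 2.0, -0.61, 0.4, -2.32]
-1.57 [465, -90, 90] [-0.06, 0.79, 0.25, 2.15, -0.69, 0.28, -2.35]
[[0.0, -0.954, -0.298, 77.558], [1.0, -0.0, 0.001, -0.14], [-0.001, -0.298, 0.954, -145.571], [0.0, 0.0, 0.0, 1.0]] 65.70646984690485 327.66030271297257 234.4392001435693
[713.73994675 -40.47645316 248.        ] [627.41963304 -40.94390229 165.        ]
```

```bash
python3 - <<'E'
from h import *
pi=np.pi
movel([330,-500,380],velocity=250) if False else None
p=current_tool_pos(); 
reach([450,-300,400],[pi,0,1.2]); reach([470,100,380],[pi,0,pi/2]); grip(0.35)
T=wristT(None); c=read_camera("wrist"); T=T@np.array(c["hand_eye"])
np.savez("w1.npz",T=T,px=c["pixels"],f=c["vertical_fov"],cx=c["cx"],cy=c["cy"])
cv2.imwrite("pics/w1.png",c["pixels"][:,:,::-1])
h=cv2.cvtColor(c["pixels"],cv2.COLOR_RGB2HSV).astype(int);H,S,V=[h[:,:,i] for i in range(3)]
for b in blobs(((H<6)|(H>174))&(S>150)&(V>60),60,1500): print("red",b,np.round(onz(c,b[1],b[2],102,T)[:2],1))
for b in blobs((S<40)&(V>140),800,9000): print("white",b,np.round(onz(c,b[1],b[2],82,T)[:2],1))
print(current_time(),current_tool_pos(),current_finger_gap(),current_wrist_force())
E
```

```text
red (169, np.float64(276.0), np.float64(160.6), np.int32(34), np.int32(28)) [411.1 133.4]
red (185, np.float64(483.6), np.float64(168.4), np.int32(52), np.int32(7)) [659.3 128.8]
red (225, np.float64(343.3), np.float64(280.8), np.int32(18), np.int32(17)) [489.9 -15.9]
red (102, np.float64(3.7), np.float64(474.1), np.int32(12), np.int32(15)) [-570.8 -762.8]
white (3702, np.float64(391.8), np.float64(61.9), np.int32(69), np.int32(68)) [545.8 251.5]
white (1199, np.float64(330.6), np.float64(170.1), np.int32(54), np.int32(121)) [473.8 119.3]
white (1077, np.float64(542.1), np.float64(390.5), np.int32(39), np.int32(44)) [ 857.7 -256.7]
white (4347, np.float64(335.3), np.float64(407.1), np.int32(131), np.int32(38)) [ 482.6 -251.1]
4.1167 [469.98451228 100.04056742 379.99183881] 0.3495553250595281 [-0.33822277  0.30636582 -0.62385709]
```

View pics/w1.png

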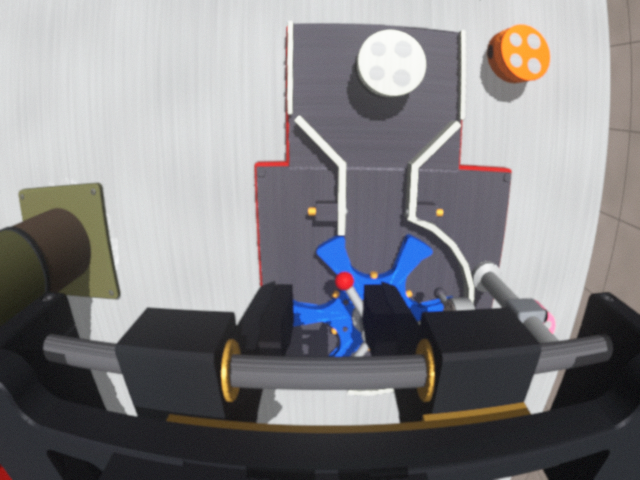

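Wrist view: piston at (392,62), lane rails at columns ~345 and ~410 (rows 165–220), ball at (343,281), brass stop at (374,275), and the gauge at the right. All three views put the crown at about (546,251). Next I'll get the lane centre line.

```bash
python3 - <<'E'
from h import *
d=np.load("w1.npz");c=dict(vertical_fov=float(d["f"]),cx=float(d["cx"]),cy=float(d["cy"]));T=d["T"]
h=cv2.cvtColor(d["px"],cv2.COLOR_RGB2HSV).astype(int);w=(h[:,:,1]<45)&(h[:,:,2]>140)
for r in (172,180,188,196,204,212,60,80,100):
    x0=375 if r>120 else None
    if x0:
        l=max(i for i in range(300,x0) if w[r,i]); rr=min(i for i in range(x0,460) if w[r,i])
        print(r,l,rr,np.round(onz(c,l+.5,r,56,T)[:2],1),np.round(onz(c,rr-.5,r,56,T)[:2],1))
    else:
        l=max(i for i in range(280,300) if w[r,i]); rr=min(i for i in range(450,475) if w[r,i])
        print(r,l,rr,np.round(onz(c,l+.5,r,42,T)[:2],1),np.round(onz(c,rr-.5,r,42,T)[:2],1))
print(onz(c,374,275,48,T))
E
```

```text
172 346 411 [494.2 113.5] [577.1 114.8]
180 346 410 [494.3 103.2] [576.3 104.3]
188 345 410 [493.2  92.8] [576.8  93.8]
196 345 410 [493.3  82.3] [577.3  83.1]
204 346 409 [494.7  71.7] [576.5  72.4]
212 347 407 [496.1  61. ] [574.4  61.5]
60 292 461 [425.4 259.1] [646.4 268.5]
80 293 461 [426.7 232.4] [646.4 240.7]
100 292 460 [425.3 206.2] [645.4 213.3]
[535.5633908  -31.90467128  48.        ]
```

```bash
python3 - <<'E'
from h import *
pi=np.pi
reach([546,330,140],[pi,0,pi/2]); movel([546,322,38],velocity=120)
f0=current_wrist_force(); print("f0",f0,current_tool_pos(),current_time())
y=322
while y>285:
    y-=4; movel([546,y,38],velocity=60); f=current_wrist_force()-f0
    print(round(y),np.round(f,2),end=' ')
    if f[1]>0.7: break
print(current_tool_pos(),current_time())
c=read_camera("wrist");cv2.imwrite("pics/w2.png",c["pixels"][:,:,::-1])
E
```

```text
f0 [0.08051498 0.42386178 0.07381906] [546.46185644 322.61088359  38.81769433] 6.4
318 [-0.8  -0.53 -0.75] 314 [-0.6  -0.5  -0.58] 310 [-0.32 -0.01 -0.36] 306 [ 0.4  -1.05  0.2 ] 302 [ 0.1   0.36 -1.03] 298 [0.25 0.61 0.08] 294 [ 0.02  0.38 -0.01] 290 [ 0.36 -0.48 -1.11] 286 [-0.3   0.92 -0.7 ] [546.06197406 285.44400794  37.95686267] 8.65
```

View pics/w2.png

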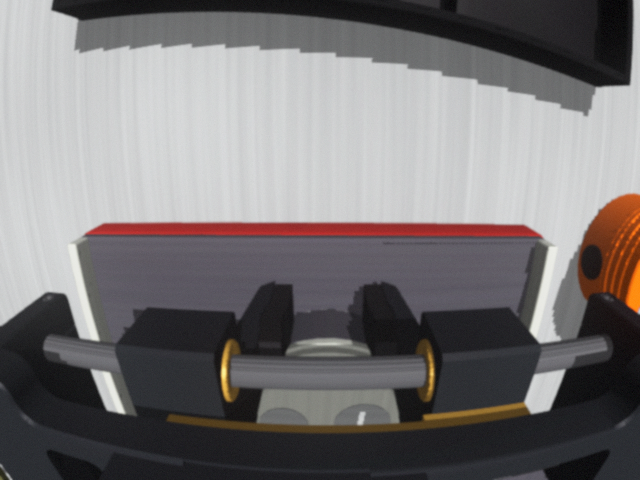

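The piston sits centred against both fingertips, with its rim at about (328,345). I'll push down the lane.

```bash
python3 - <<'E'
from h import *
fz=lambda: np.mean([current_wrist_force() for _ in range(3)],0)
movel([535.5,195,38],velocity=60); print(np.round(fz(),1),current_time())
movel([535.5,150,38],velocity=60); print(np.round(fz(),1),current_tool_pos(),current_time())
y=150
while y>74:
    y-=3; movel([535.5,y,38],velocity=40); f=fz()
    print(y,np.round(f,1),round(current_tool_pos()[1],1))
    if abs(f[1])>14 or abs(f[0])>12: break
print(current_time())
c=read_camera("top");cv2.imwrite("pics/t2.png",cv2.resize(c["pixels"][170:330,180:400,::-1],None,fx=3,fy=3,interpolation=2))
E
```

```text
[0.3 0.3 0.2] 10.375
[-0.2  0.  -0. ] [535.49772693 150.40959016  38.04513952] 11.275
147 [-0.2 -0.1 -1.1] 147.0
144 [-0.1  0.5 -0.4] 143.6
141 [ 0.3 -0.   0.6] 140.6
138 [0.6 0.2 0.6] 137.6
135 [ 0.1 -0.1 -0.4] 134.6
132 [ 0.6 -0.4 -0.8] 131.6
129 [0.1 0.3 0.5] 128.6
126 [-0.1 -0.4  0.4] 125.6
123 [-0.3  0.3 -0. ] 122.6
120 [-0.2  0.3 -0.9] 119.8
117 [-0.9  3.9 -1. ] 118.0
114 [-0.7  4.4 -0.1] 115.0
111 [-0.   3.1  0. ] 110.7
108 [-1.3  1.1  0.2] 106.4
105 [ 0.2 -1.1  0.1] 103.4
102 [ 0.6 -0.5 -0.3] 101.1
99 [-0.7 -0.2 -0.1] 98.5
96 [-0.   0.1  0.4] 95.6
93 [-0.   0.4 -0.4] 92.7
90 [-0.2  0.6 -0.4] 89.7
87 [-0.5 -0.6 -0.4] 86.6
84 [0.3 0.3 0.4] 83.6
81 [ 0.2 -0.   0.8] 80.6
78 [ 0.5  0.4 -0.2] 77.6
75 [ 0.2 -0.3 -0. ] 74.6
72 [ 0.7 -0.9 -0.7] 71.6
17.775
```

```bash
python3 - <<'E'
from h import *
fz=lambda: np.mean([current_wrist_force() for _ in range(3)],0)
y=72
while y>42:
    y-=1.5 if y>59 else 1; movel([535.5,y,38],velocity=40); f=fz()
    print(y,np.round(f,1),round(current_tool_pos()[1],1))
    if f[1]>17: break
hold(0.3); print(fz(),current_tool_pos(),current_time())
c=read_camera("top");cv2.imwrite("pics/t3.png",cv2.resize(c["pixels"][170:330,180:400,::-1],None,fx=3,fy=3,interpolation=2))
E
```

```text
70.5 [ 0.9 -0.1 -0.1] 70.4
69.0 [-0.3 -0.1  0.5] 68.9
67.5 [ 0.4 -0.7 -0.2] 67.3
66.0 [-0.5  0.2 -0.7] 65.8
64.5 [ 0.   0.4 -0.6] 64.3
63.0 [-0.9 -0.2  0.5] 62.8
61.5 [-0.2  0.1 -0.6] 61.3
60.0 [0.8 0.6 0.5] 60.0
58.5 [-0.3  3.4 -1.2] 59.7
57.5 [-0.4  5.9 -1.1] 59.7
56.5 [-0.4  6.8 -0.6] 59.6
55.5 [-0.1  7.9 -0.4] 59.6
54.5 [-0.3  9.9 -1.1] 59.5
53.5 [-0.5 11.1 -0.6] 59.5
52.5 [-1.2 12.   0.2] 59.5
51.5 [-1.  14.6  0.7] 59.5
50.5 [-1.1 15.4  0.2] 59.4
49.5 [-1.8 17.4  0.2] 59.4
[-2.25628939 16.52977605  0.70016109] [536.10999937  59.41053587  38.94191014] 22.625
```

View pics/t3.png

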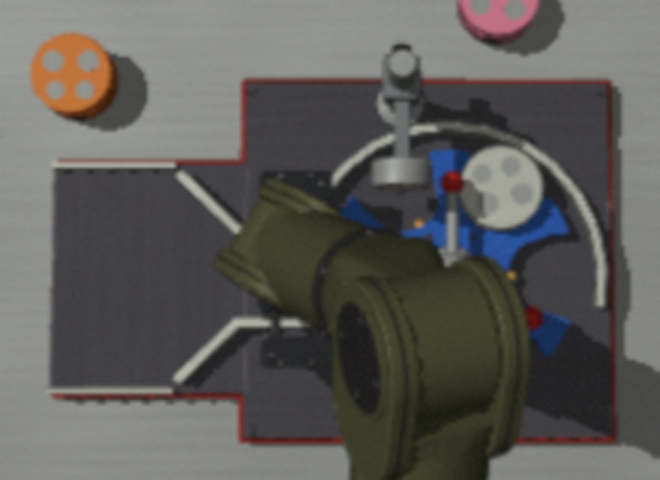

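The rigid stop was felt at TCP y 59.5, which puts the piston axis about 103 mm from the wheel's axis, inside the 100–105 range. I'll back off and check.

```bash
python3 - <<'E'
from h import *
pi=np.pi
movel([535.5,66,38],velocity=40); movel([535.5,95,38],velocity=80); movel([520,110,200],velocity=200)
reach([450,80,380],[pi,0,pi/2])
T=wristT(None); c=read_camera("wrist"); T=T@np.array(c["hand_eye"])
px=c["pixels"];cv2.imwrite("pics/w3.png",px[:,:,::-1])
h=cv2.cvtColor(px,cv2.COLOR_RGB2HSV).astype(int);H,S,V=[h[:,:,i] for i in range(3)]
for b in blobs(((H<6)|(H>174))&(S>150)&(V>60),60,600): print("red",b,np.round(onz(c,b[1],b[2],102,T)[:2],1))
for b in blobs((S<40)&(V>140),800,9000): print("white",b,np.round(onz(c,b[1],b[2],82,T)[:2],1))
print(current_time())
E
```

```text
red (190, np.float64(293.2), np.float64(139.0), np.int32(34), np.int32(46)) [410.9 137.1]
red (152, np.float64(497.5), np.float64(155.0), np.int32(50), np.int32(7)) [655.7 125.3]
red (240, np.float64(361.0), np.float64(265.4), np.int32(19), np.int32(17)) [490.7 -15.6]
red (102, np.float64(3.7), np.float64(474.1), np.int32(12), np.int32(15)) [-595.1 -785.5]
white (1189, np.float64(346.9), np.float64(154.5), np.int32(54), np.int32(123)) [472.5 117.4]
white (3257, np.float64(394.5), np.float64(235.1), np.int32(63), np.int32(65)) [533.9  17.1]
white (1153, np.float64(543.0), np.float64(390.5), np.int32(41), np.int32(45)) [ 837.3 -276.6]
white (4312, np.float64(335.8), np.float64(407.0), np.int32(131), np.int32(38)) [ 462.5 -270.7]
25.575
```

View pics/w3.png

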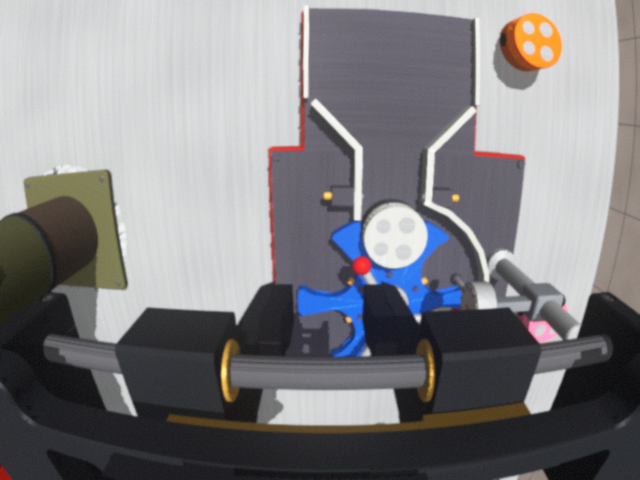

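The piston is in the pocket at about (534,15), and its position and the felt stop agree. Now the spoke.

```bash
python3 - <<'E'
from h import *
pi=np.pi; A=np.array([535.3,-91.0]); Y=0.5
fz=lambda: np.mean([current_wrist_force() for _ in range(3)],0)
def pt(th,off,r=70):
    u=np.array([np.sin(th),np.cos(th)]);t=np.array([np.cos(th),-np.sin(th)]);return A+r*u-off*t,t,u
th0=np.radians(210)
grip(0.0)
s,_,_=pt(th0,40)
reach([430,-60,300],[pi,0,1.0]); reach([*s,200],[pi,0,Y]); movel([*s,91],velocity=120)
f0=fz(); print(s,np.round(f0,1),current_tool_pos(),current_time())
off=36
while off>14:
    off-=2; p,t,_=pt(th0,off); movel([*p,91],velocity=40); f=-(fz()-f0)[:2]@t
    print(off,round(f,1),end='; ')
    if f>2: break
print(current_tool_pos(),current_time())
c=read_camera("top");cv2.imwrite("pics/t4.png",cv2.resize(c["pixels"][170:330,180:400,::-1],None,fx=3,fy=3,interpolation=2))
c=read_camera("wrist");cv2.imwrite("pics/w4.png",c["pixels"][:,:,::-1])
E
```

```text
[ 534.94101615 -171.62177826] [ 0.2 -0.6  0.9] [ 535.52896023 -171.60350955   91.76481085] 28.6667
34 -0.4; 32 -0.8; 30 -0.4; 28 -1.1; 26 -0.0; 24 -1.1; 22 0.9; 20 4.3; [ 518.83302386 -162.21411056   91.27096619] 30.7167
```

View pics/w4.png

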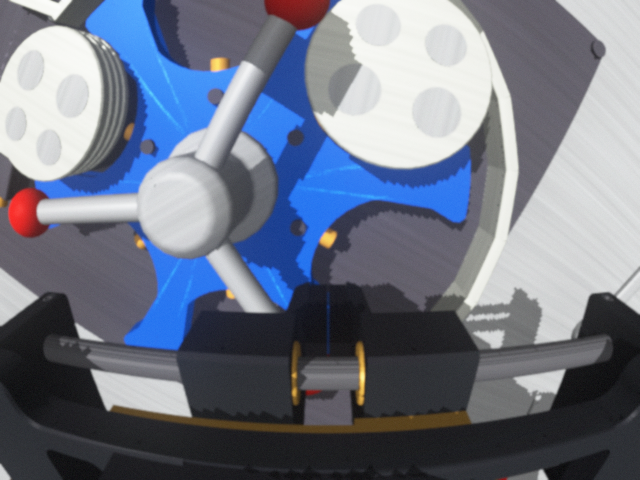

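The closed fingers are on the far side of the spoke (spoke seen from (210,250) to (280,310)), and contact was felt. I'll push along the arc.

```bash
python3 - <<'E'
from h import *
A=np.array([535.3,-91.0])
fz=lambda: np.mean([current_wrist_force() for _ in range(3)],0)
def pt(th,off,r=70):
    u=np.array([np.sin(th),np.cos(th)]);t=np.array([np.cos(th),-np.sin(th)]);return A+r*u-off*t,t,u
th0=np.radians(210); a=0; pk=0
while a<0.92:
    a+=0.05; p,t,u=pt(th0+a,20); movel([*p,91],velocity=45); F=fz(); f=-F[:2]@t; pk=max(pk,f)
    q=current_tool_pos(); lag=(p-q[:2])@t
    print(round(a,2),"f",round(f,1),"rad",round(-F[:2]@u,1),"fz",round(F[2],1),"lag",round(lag,1))
    if a>0.6 and f<0.8 and pk>3: break
    if np.linalg.norm(F)>25: print("high");break
hold(0.5)
F=fz();print(np.round(F,1),current_tool_pos(),current_time())
c=read_camera("wrist");cv2.imwrite("pics/w5.png",c["pixels"][:,:,::-1])
E
```

```text
0.05 f 6.0 rad 0.3 fz -0.9 lag 2.2
0.1 f 6.9 rad 2.0 fz -0.3 lag 2.3
0.15 f 5.8 rad 2.1 fz 0.4 lag 2.1
0.2 f 5.8 rad 1.8 fz 1.2 lag 1.7
0.25 f 4.6 rad 1.9 fz 0.9 lag 1.2
0.3 f 4.4 rad 0.3 fz 2.5 lag 0.5
0.35 f 3.7 rad 1.8 fz 0.9 lag -0.3
0.4 f 2.2 rad 0.2 fz 0.9 lag -0.8
0.45 f 1.0 rad 0.2 fz 0.8 lag -0.9
0.5 f 0.3 rad 0.6 fz -0.8 lag -0.9
0.55 f 0.4 rad 1.1 fz 0.1 lag -0.7
0.6 f 1.0 rad 0.9 fz 0.5 lag -0.6
0.65 f -0.6 rad 0.5 fz -0.8 lag -0.7
[ 0.  -0.1  0. ] [ 478.42989711 -136.5397419    90.98604694] 34.5667
```

View pics/w5.png

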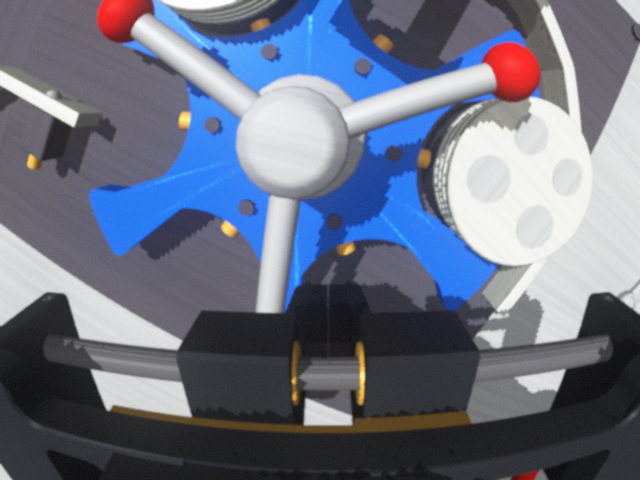

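```bash
cat > ang.py <<'E'
from h import *
def ang(show=True):
    A=np.array([535.3,-91.0])
    T=wristT(None); c=read_camera("wrist"); T=T@np.array(c["hand_eye"])
    h=cv2.cvtColor(c["pixels"],cv2.COLOR_RGB2HSV).astype(int);H,S,V=[h[:,:,i] for i in range(3)]
    for b in blobs(((H<6)|(H>174))&(S>150)&(V>50),300,5000):
        p=onz(c,b[1],b[2],102,T)[:2]; v=p-A
        print(b[1:3],np.round(p,1),"r",round(np.linalg.norm(v),1),"cw",round(np.degrees(np.arctan2(v[0],v[1])),1))
    return c
E
python3 -c "
from ang import *
ang()"
```

```text
(np.float64(119.1), np.float64(17.1)) [549.3  -3.3] r 88.8 cw 9.1
(np.float64(513.5), np.float64(70.4)) [ 602.  -150.6] r 89.4 cw 131.8
```

The wheel stands at about 0.70 rad (40°), not yet at the click. I'll keep pushing gently.

```bash
python3 - <<'E'
from ang import *
A=np.array([535.3,-91.0])
fz=lambda: np.mean([current_wrist_force() for _ in range(3)],0)
def pt(th,off,r=70):
    u=np.array([np.sin(th),np.cos(th)]);t=np.array([np.cos(th),-np.sin(th)]);return A+r*u-off*t,t,u
th0=np.radians(210); a=0.65
while a<0.84:
    a+=0.03; p,t,u=pt(th0+a,20); movel([*p,91],velocity=45); F=fz(); f=-F[:2]@t
    print(round(a,2),"f",round(f,1),"lag",round((p-current_tool_pos()[:2])@t,1))
    if f>10: print("high");break
hold(0.4); print(np.round(fz(),1),current_tool_pos(),current_time())
c=ang();cv2.imwrite("pics/w6.png",c["pixels"][:,:,::-1])
E
```

```text
0.68 f 0.6 lag -0.2
0.71 f 0.1 lag -0.2
0.74 f -0.7 lag -0.2
0.77 f -0.0 lag -0.2
0.8 f 0.7 lag -0.2
0.83 f 0.7 lag -0.2
0.86 f 0.7 lag -0.2
[ 0.3 -0.5 -0.5] [ 470.25515458 -123.71582737   91.0062994 ] 36.8167
(np.float64(554.0), np.float64(146.3)) [ 579.  -169.9] r 90.2 cw 151.0
```

View pics/w6.png

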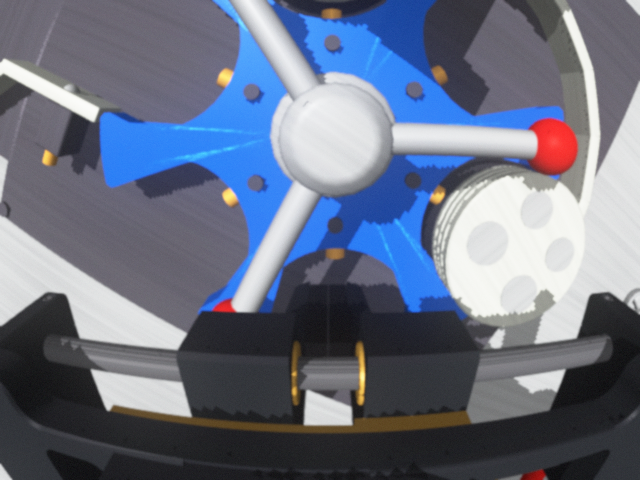

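The wheel sprang to the click: the ball is at 151° where 150° is expected, and the force is zero. I'll retreat, lift clear and check.

```bash
python3 - <<'E'
from ang import *
pi=np.pi
p=current_tool_pos(); movel([p[0]+3,p[1]-5,91],velocity=40); movel([p[0]+3,p[1]-5,260],velocity=200)
reach([400,-60,400],[pi,0,pi/2]); c=ang()
T=wristT(None)@np.array(c["hand_eye"])
h=cv2.cvtColor(c["pixels"],cv2.COLOR_RGB2HSV).astype(int);H,S,V=[h[:,:,i] for i in range(3)]
reach([330,-400,400],[pi,0,.6])
t=read_camera("top");s=read_camera("side")
h=cv2.cvtColor(t["pixels"],cv2.COLOR_RGB2HSV).astype(int)
w=np.zeros(h.shape[:2],bool);w[180:320,195:385]=1
for b in blobs(w&(h[:,:,1]<40)&(h[:,:,2]>140),150,1200): print("white",b,np.round(onz(t,b[1],b[2],82)[:2]))
A=np.array([535.3,-91.0])
for b in blobs(w&((h[:,:,0]<6)|(h[:,:,0]>174))&(h[:,:,1]>150)&(h[:,:,2]>60),15,60):
    v=onz(t,b[1],b[2],102)[:2]-A; print("red",np.round(v),round(np.degrees(np.arctan2(v[0],v[1])),1))
im=np.vstack([cv2.resize(t["pixels"][175:325,190:400],(420,300),interpolation=2),cv2.resize(s["pixels"][170:300,225:407],(420,300),interpolation=2)])
im=np.hstack([im[:300],im[300:]]);cv2.imwrite("pics/f.png",cv2.resize(im,(798,285))[:,:,::-1])
print(current_time(),current_tool_pos(),current_wrist_force())
E
```

```text
(np.float64(306.9), np.float64(163.9)) [374.9 -33.5] r 170.4 cw -70.3
white (378, np.float64(289.2), np.float64(234.6), np.int32(80), np.int32(33)) [613.  29.]
white (435, np.float64(366.0), np.float64(261.9), np.int32(27), np.int32(26)) [ 531. -199.]
white (152, np.float64(262.6), np.float64(281.1), np.int32(51), np.int32(21)) [475. 108.]
red [44. 75.] 30.7
red [ 44. -77.] 150.4
red [-89.  -0.] -90.2
red [-162.   57.] -70.8
40.5333 [ 331.33195079 -398.30326624  400.3547832 ] [ 0.16112118  0.1022004  -0.13483026]
```

View pics/f.png

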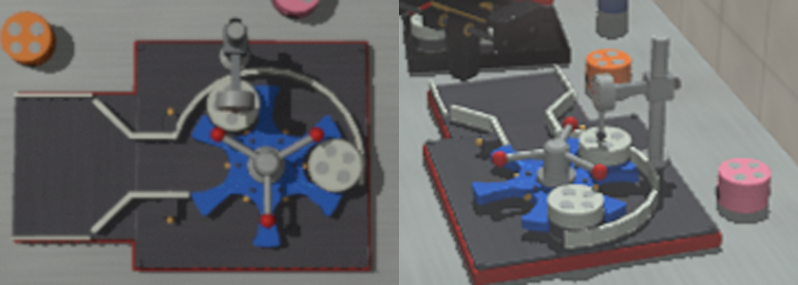

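The piston stands upright under the gauge with the spindle on its crown. The wheel is at 60° and the checked piston is in its pocket opposite the lane. I'll hand in.

```bash
python3 -c "
from station import *
print(finish_job(),current_time())"
```

```text
the job is handed in; nothing more can be done
the job is handed in; nothing more can be done
```

I pushed the piston down the lane with two fingertips about 8 mm over the bed, seated it on the stop, turned the wheel one click and handed the job in. The last clock reading was 40.5 s, just before handing in.

- **Seating:** The catches gave way at about 4 N, a little under the 5 to 12 N quoted. A rigid stop was then felt with the piston about 103 mm from the wheel's axis, and I pressed it home with about 17 N. The camera put it at 105–106 mm, but that centroid is biased outward by the visible side wall, so I relied on the felt stop.
- **Turning:** The spoke needed at most about 7 N. The first push stopped at about 0.70 rad with the wheel not yet clicked. A second gentle push sent it on to the click, and the fingers were then lifted clear.
- **Last checks:** The spokes measured 30.7°, 150.4° and -90.2°, against 30°, 150° and -90° expected. In the last side picture the piston stands upright under the gauge with the spindle on its crown. I judged the spindle by eye, as its lift cannot be read.
- **Checked piston:** It stands in its pocket opposite the lane. The coarse top view (about 3 mm per pixel) measured it at 108 mm from the axis, against about 100 mm expected.
- **Bench:** The pink and orange look-alikes looked undisturbed in the last pictures. I made no final check of the waiting pistons or the tools, but the arm went nowhere near them.

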